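Turn the model house to the camera and take its photo

ROBOT

A 6-joint arm with a two-finger parallel gripper is mounted at the origin on a cart in front of the work surface, level with it; the furniture and walls round the work are solid. World frame = base frame: x ahead of the robot, y to its left, z up, the work surface at z = 0. Lengths are in mm, angles in degrees, forces in N, time in s.
With the tool pointing down it reaches from about 325 to 925 mm from the base axis. Payload 3.1 kg.
Tool frame: the origin (TCP) lies at the very end of the fingers, on their centre line; the grasp point (between the pads) lies grasp_offset behind it (grasp_offset is the distance from the TCP to the grasp point, in mm); z points along the fingers, y is the line along which they close (so a half turn about z gives the same grasp; the last joint's range is limited). The gripper opens to 85 mm and grips with 20 to 120 N. Pads are 22 mm wide; open, the fingers measure 114 mm over their backs; the gripper's body (76 mm by 85 mm) begins 54 mm behind the grasp point. The pads swing forward as they close: fully open they stand 13 mm farther back than shut.
Start: joints at [-82.747, 12.427, 92.441, -0, 75.132, -6.429], TCP at [147.856, -607.271, 231.3] pointing down, gripper open.
Joint ranges: [-157.48, 157.48], [-44.54, 120.13], [17.64, 146.25], [-64.5, 244.5], [7.68, 150.69], [-147.95, 147.95]. Speed limits (degrees/s): [159.86, 159.86, 180, 180, 180, 180].

INTERFACE

Orientations are given as [roll, pitch, yaw] about the fixed x, y, z axes, in that order (R = Rz(yaw) Ry(pitch) Rx(roll)).
In Python, from station import * gives the robot as it stands. Calls block until the motion is done:
- goto(position, orientation): joint-space move of the TCP to a pose.
- move_l(position, attitude=None, speed=150): straight line of the TCP; attitude=None keeps the orientation; speed is the mean speed in mm/s.
- move_j(angles): joint-space move.
- grip(opening, squeeze=None): finger opening in mm; squeeze is the grip in N (None keeps the last); returns when the fingers have stopped.
- wait(seconds).
- solve_ik(position, orientation): joint angles nearest the present ones, or None.
- get_obs(): the state.
- get_image(name): name is "scene" or "top" or "wrist"; returns the picture (480x640x3 uint8, red, green, blue); there is no depth.
- get_calibration(name): a dict with "fx", "fy", "cx", "cy" (pixels), "D" ([k1, k2, p1, p2, k3] as OpenCV has them; the pictures are not rectified), "R" (3x3) and "t" (3): a world point X has camera coordinates R X + t; the wrist camera has in their place "mount" (4x4, takes a point from camera to tool coordinates, whose origin is the TCP and whose axes are the flange's). Camera axes: x right, y down, z forward; pixel columns grow to the right and rows downward; lengths in mm; the calibration is good to about 2 mm. A picture is of the moment at which its call begins: read the wrist's pose just before it. get_calibration takes no time and is no camera call.
A pose or a line that the arm cannot do raises Unreachable and nothing moves.
- sign_off(): hands the job in; it is judged then, once.
Trained networks look in the newest picture that a camera, given by its name, has taken for a name from the list of things; names that differ only in an ending like _2 or _b are one class to them, and where a whole thing is asked for, a point or a joint stands for the part that bears it (a point fixed in the world has none). Each returns a list of dicts, best first, with "score" (0 to 1); they miss things now and then, are a little off and sometimes report something else, mostly with a low value. They report only what shows in the picture. A call takes as long as a camera call.
- spot_in(name, camera): "extent" ([centre column, centre row, width, height] in pixels, round what is visible of it).
- regions_of(name, camera): "region" (480x640 bool, what is visible of it) and "extent" ([centre column, centre row, width, height] in pixels, round what is visible of it).
The state is a dict: "t": time; "joint_pos": joint angles; "qvel": joint speeds; "effort": joint torques, N m; "tcp_pos": TCP position; "ee_rot": TCP orientation; "wrist_force": force on the tool from outside, world axes, zero at the start; "moment": the same for the moment, N m; "grip_width": finger opening in mm; "grip_force": force on a finger pad.
Only numpy, scipy, OpenCV 4.12 (cv2) and the standard library are available. Lean on these libraries where they do the work, as an engineer would, in place of code of your own. Each camera call takes 0.05 s, during which the arm holds its last target. There are 200 camera calls.

TASK

Push the red post to turn the white photo turntable until it clicks into the position where the house's front, the wall on the opposite side from the red post, squarely faces the camera lens; the paint is wet, so do not touch the house. Once it is there, press the yellow button fully down to focus and let it come up, then press the red button fully down to take the photo and let it come up. Leave the blue button alone, press no button before the house faces the camera, and leave the loose things round about where they are.

Things in the scene. Friction and masses are not known exactly. Their poses are not given: they have to be found in the camera images.
- turntable (a joint): angle (rad) of the white turntable (230 mm across, top face 45 mm up), positive counterclockwise from above. Clicks at -2.09, -1.05, 0 and 1.05; at 0 the house's front faces the camera and the red post is on the side away from the camera. Starts from -2.2 to -0.9. About 4 N at the post turns it over a click; past half way it springs on to the next click by itself
- post (a point): red upright post on the turntable's rim, 98 mm from the axis, 14 mm thick with a 20 mm cap at the top; this point is on the post's axis 77 mm above the table; the post stands from 50 mm to 109 mm above the table. Moves with the turntable
- axis (a point): centre of the turntable's top face, 45 mm above the table; on the rotation axis; its own x axis points to the house's front (away from the red post)
- house: sand-coloured model house, 87 x 84 x 56 mm, fixed in the middle of the turntable, roof 101 mm above the table; corners up to 58 mm from the axis; wet paint, not to be touched
- lens (a point): front of the lens of the small black camera (78 mm wide, top 111 mm above the table), which stands on the stand's arm; the lens is 186 mm from the turntable's axis, 84 mm above the table. The camera is fixed to the stand
- yellow (a joint): yellow (focus) round push button, 32 mm across, on top of its grey module; value 0 when up, 0.006 m when fully pressed (spring, about 5 N to the bottom; from 0.0045 it counts as pressed)
- yellow_top (a point): centre of the top face of the yellow button; the button tops stand about 50 mm above the table, neighbours 62 mm apart; the three modules sit in a row on an aluminium plate in an order that changes
- red (a joint): red (shutter) round push button, 32 mm across, on top of its grey module; value 0 when up, 0.006 m when fully pressed (spring, about 5 N to the bottom; from 0.0045 it counts as pressed)
- red_top (a point): centre of the top face of the red button; the button tops stand about 50 mm above the table, neighbours 62 mm apart; the three modules sit in a row on an aluminium plate in an order that changes
- blue (a joint): blue (not to be pressed) round push button, 32 mm across, on top of its grey module; value 0 when up, 0.006 m when fully pressed (spring, about 5 N to the bottom; from 0.0045 it counts as pressed)
- blue_top (a point): centre of the top face of the blue button; the button tops stand about 50 mm above the table, neighbours 62 mm apart; the three modules sit in a row on an aluminium plate in an order that changes
- well: loose little model well on a sanded base, 86 x 85 x 22 mm; origin under its centre; bystander
- dome_loose: loose plaster dome, 84 mm across, 38 mm high; origin under its centre; bystander
- glue_bottle: loose white glue bottle with orange cap, 30 mm across, 74 mm high; origin under its centre; bystander

How it is judged (in metres and radians):
On the way, in this order (a step that is already met when the one before it is completed fails the run):
1. the turntable rests in the click where the house faces the camera (value of joint turntable between -0.07 and 0.07 rad and value of joint each of yellow, red below 0.002 m), for 0.3 s.
2. the yellow button is pressed (value of joint turntable between -0.07 and 0.07 rad and value of joint yellow above 0.0045 m and value of joint red below 0.002 m), for 0.05 s.
3. the yellow button is up again (value of joint yellow below 0.0015 m), for 0.05 s.
4. the red button is pressed (value of joint turntable between -0.07 and 0.07 rad and value of joint red above 0.0045 m and value of joint yellow below 0.002 m), for 0.05 s.
At the end, for the whole second after the job is handed in: The turntable rests within 0.07 rad (4 degrees) of the click at 0, where the house faces the camera; all three buttons are up (less than 1.5 mm down); the well, the dome and the glue bottle are within 20 mm of where they stood (value of joint turntable between -0.07 and 0.07 rad and velocity of joint turntable between -0.05 and 0.05 rad/s and value of joint each of yellow, red, blue below 0.0015 m and distance of each of well, dome_loose, glue_bottle from where it was at the start of the episode below 0.02 m); the robot touches nothing.
It fails at once if a button is pressed while the house does not face the camera (value of joint any of yellow, red above 0.003 m and (value of joint turntable below -0.12 rad or value of joint turntable above 0.12 rad)).
It fails at once if yellow and red are pressed together (value of joint each of yellow, red above 0.003 m).
It fails at once if the blue button is pressed (value of joint blue above 0.003 m).
It fails at once if the robot touches the wet house (contact force between any of the arm, the fingers and house above 0.5 N).
It fails at once if a loose thing beside the work is pushed away by more than 20 mm (distance of any of well, dome_loose, glue_bottle from where it was at the start of the episode above 0.02 m).
It also fails if it takes over 64 s, if anything falls off the work surface, if the arm or the gripper's body presses on something with over 40 N, if the wrist force passes 120 N, or if a joint passes its speed limit or range.

## Working session

There is one attempt and no reset: what is moved stays moved. The work goes in short steps, each a Python script; the robot and the scene stay as the last script left them, time stands still between calls to the robot, and variables do not carry over. Pictures are saved under pics/ and viewed, at most 10 in all, crops included, and the job is handed in when it is done.

```bash
mkdir -p pics; ls; python3 - <<'E'
from station import *
import cv2,numpy as np
for c in ["scene","top"]:
    im=get_image(c); cv2.imwrite(f"pics/{c}0.png",im[:,:,::-1])
    k=get_calibration(c); print(c,np.round(-np.array(k["R"]).T@np.array(k["t"])),k["fx"],k["D"])
    for n in ["post","turntable","house","lens","yellow","red","blue","well","dome_loose","glue_bottle"]:
        print(n,[(np.round(d["extent"]).tolist(),round(d["score"],2)) for d in spot_in(n,c)[:2]])
print(get_obs()["t"], get_obs()["ee_rot"])
E
```

```text
pics
scene [-125. 1017.  712.] 549.4121387789395 [0.03009094 0.         0.         0.         0.        ]
post [([310.0, 282.0, 102.0, 61.0], 0.85), ([344.0, 211.0, 10.0, 21.0], 0.72)]
turntable [([308.0, 281.0, 95.0, 58.0], 0.77)]
house [([311.0, 273.0, 44.0, 41.0], 0.96)]
lens [([309.0, 310.0, 100.0, 120.0], 0.71)]
yellow [([315.0, 234.0, 22.0, 17.0], 0.72), ([410.0, 213.0, 7.0, 4.0], 0.5)]
red [([375.0, 220.0, 7.0, 11.0], 0.42)]
blue [([393.0, 217.0, 9.0, 8.0], 0.53)]
well [([316.0, 234.0, 25.0, 11.0], 0.76)]
dome_loose [([377.0, 221.0, 8.0, 12.0], 0.7), ([241.0, 357.0, 40.0, 35.0], 0.66)]
glue_bottle [([345.0, 211.0, 12.0, 22.0], 0.7)]
top [ 382.    7. 1191.] 449.2182683087432 [-0.03334225  0.          0.          0.          0.        ]
post [([282.0, 256.0, 90.0, 82.0], 0.63), ([433.0, 202.0, 19.0, 22.0], 0.27)]
turntable []
house [([282.0, 254.0, 36.0, 38.0], 0.96)]
lens [([256.0, 260.0, 151.0, 93.0], 0.96), ([427.0, 251.0, 10.0, 14.0], 0.45)]
yellow [([284.0, 258.0, 89.0, 86.0], 0.56), ([473.0, 264.0, 17.0, 8.0], 0.44)]
red []
blue [([449.0, 255.0, 10.0, 9.0], 0.56)]
well [([388.0, 196.0, 26.0, 30.0], 0.76), ([280.0, 259.0, 88.0, 86.0], 0.56)]
dome_loose [([183.0, 266.0, 32.0, 29.0], 0.66)]
glue_bottle [([450.0, 256.0, 14.0, 13.0], 0.26)]
1.1 [1.79999962e+02 1.39662012e-03 1.36817023e+01]
```

```bash
python3 - <<'E'
import cv2
a=cv2.imread("pics/top0.png")[170:350,150:510]; cv2.imwrite("pics/t1.png",cv2.resize(a,(800,400),interpolation=cv2.INTER_CUBIC))
a=cv2.imread("pics/scene0.png")[190:390,210:450]; cv2.imwrite("pics/s1.png",cv2.resize(a,(720,600),interpolation=cv2.INTER_CUBIC))
E
```

```text
(no output)
```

View pics/t1.png

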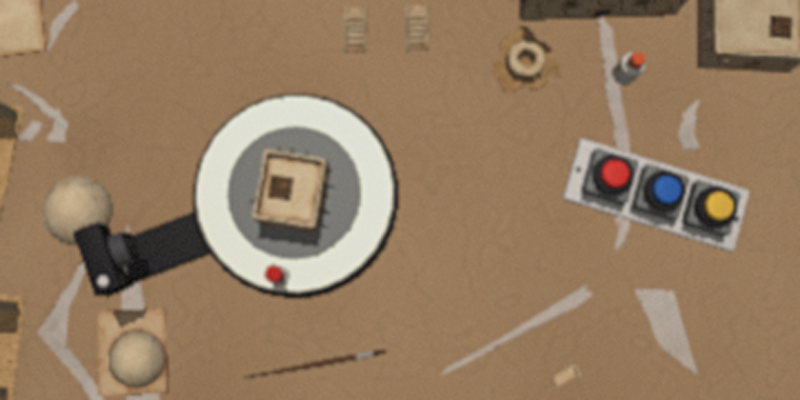

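View pics/s1.png

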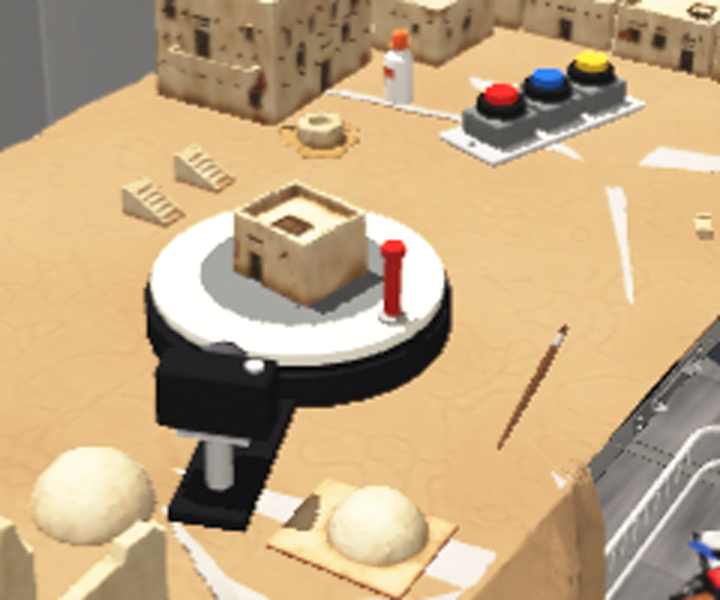

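The top view shows the turntable centred near crop (296,195), with the post at (275,273) and the camera at the left (~(105,258)). The buttons run red (616,174), blue (667,189), yellow (719,206). The scene view agrees. Next I'll localise these by colour.

```bash
cat > h.py <<'E'
import cv2,numpy as np
def ray(k,uv):
    K=np.array([[k["fx"],0,k["cx"]],[0,k["fy"],k["cy"]],[0,0,1]])
    p=cv2.undistortPoints(np.array([[uv]],float),K,np.array(k["D"]))[0,0]
    R=np.array(k["R"]); return -R.T@np.array(k["t"]), R.T@np.array([p[0],p[1],1])
def onz(k,uv,z):
    c,d=ray(k,uv); return (c+d*(z-c[2])/d[2])[:2]
def blob(mask,box):
    m=np.zeros_like(mask); x0,y0,x1,y1=box; m[y0:y1,x0:x1]=mask[y0:y1,x0:x1]
    v,u=np.nonzero(m); return np.array([u.mean(),v.mean()]),len(u)
def cols(im):
    h=cv2.cvtColor(im,cv2.COLOR_RGB2HSV).astype(int); H,S,V=h[...,0],h[...,1],h[...,2]
    return dict(red=((H<6)|(H>174))&(S>170)&(V>70),yellow=(H>18)&(H<30)&(S>150)&(V>120),blue=(H>100)&(H<125)&(S>140)&(V>70),
      white=(S<40)&(V>195))
E
python3 - <<'E'
from station import *
from h import *
im=cv2.imread("pics/top0.png")[:,:,::-1].copy(); k=get_calibration("top"); c=cols(im)
m=(c["white"]).astype(np.uint8); m[:, :235]=0; m[:,335:]=0; m[:205]=0; m[310:]=0
cn=max(cv2.findContours(m,cv2.RETR_EXTERNAL,cv2.CHAIN_APPROX_NONE)[0],key=cv2.contourArea)
e=cv2.fitEllipse(cv2.convexHull(cn)); print(e); A=onz(k,e[0],45); print("axis",A)
p,n=blob(c["red"],(255,280,295,305)); P=onz(k,p,106); print("post",p,n,P,np.linalg.norm(P-A))
for b,bx in dict(red=(410,230,440,262),blue=(435,240,465,270),yellow=(460,245,485,275)).items():
    q,n=blob(c[b],bx); print(b,q,n,onz(k,q,50))
L=onz(k,(150+122/2.222,170+250/2.222),84); print("lens",L,np.linalg.norm(L-A))
S=onz(k,(150+101/2.222,170+281/2.222),111); print("shutter",S)
f=lambda v:np.degrees(np.arctan2(v[1],v[0]))
print("dir lens",f(L-A),"post",f(P-A),"tt angle",f(P-A)-f(A-L))
for n,x,y,z in [("well",525,60,10),("bottle",630,68,50),("dome",78,210,15)]: print(n,onz(k,(150+x/2.222,170+y/2.222),z))
# buttons/post in scene
im=cv2.imread("pics/scene0.png")[:,:,::-1].copy(); k=get_calibration("scene"); c=cols(im)
for b,bx,z in [("red",(365,215,388,230),50),("blue",(385,208,400,225),50),("yellow",(398,203,418,220),50),("red",(335,265,350,282),104)]:
    q,n=blob(c[b],bx); print(b,q,n,onz(k,q,z))
E
```

```text
((282.0892333984375, 256.7474060058594), (86.31620025634766, 87.5711441040039), 56.83329391479492)
axis [526.58438038 116.89369285]
post [273.24 293.04] 25 [430.48439309 129.84214484] 96.96839673926537
red [426.67716535 247.48818898] 127 [ 555.57164278 -254.05546511]
blue [449.94776119 254.75373134] 134 [ 537.66016461 -313.32416881]
yellow [473.50406504 261.94308943] 123 [ 520.02698861 -373.14843153]
lens [454.39300708 302.74790384] 199.3825020423844
shutter [418.71283425 316.62629267]
dir lens 111.22766945949141 post 172.32621830858906 tt angle 241.09854884909765
well [ 698.03631317 -156.84870779]
bottle [ 679.54893868 -274.52590718]
dome [505.56018142 376.67052805]
red [376.51470588 221.17647059] 68 [ 553.30254181 -249.50035157]
blue [392.03225806 215.85483871] 62 [ 534.55619102 -307.75436813]
yellow [406.82142857 210.375     ] 56 [ 517.32898136 -368.25176721]
red [340.51428571 275.15714286] 70 [424.26084605 142.46235455]
```

```bash
cat > push.py <<'E'
from station import *
from h import *
A=np.array([526.6,116.9]); R0=98
def pose(th,z,r=R0):
    a=np.radians(th); return [A[0]+r*np.cos(a),A[1]+r*np.sin(a),z],[180,0,th-90]
E
python3 - <<'E'
from push import *
for th in range(145,282,15): q=solve_ik(*pose(th,63)); print(th,None if q is None else np.round(q))
grip(0)
goto(*pose(145,200)); move_l(pose(145,63)[0]); o=get_obs(); print(o["t"],o["tcp_pos"],o["wrist_force"])
im=get_image("scene"); cv2.imwrite("pics/s2.png",cv2.resize(im[190:390,210:450,::-1],(720,600),interpolation=cv2.INTER_CUBIC))
E
```

```text
145 [ 13.   7. 119.  -0.  54.  48.]
160 [ 10.   5. 121.  -0.  54.  30.]
175 [  7.   4. 123.  -0.  54.  12.]
190 [  4.   3. 123.  -0.  54.  -6.]
205 [  1.   3. 123.   0.  54. -24.]
220 [ -2.   5. 122.   0.  54. -42.]
235 [ -4.   7. 120.   0.  54. -59.]
250 [ -5.   9. 117.   0.  54. -75.]
265 [ -6.  12. 113.   0.  55. -91.]
280 [  -5.   15.  110.    0.   55. -105.]
5.8667 [447.28680916 173.29489069  63.86707721] [ 0.44565935 -0.40234247 -0.0218882 ]
```

View pics/s2.png

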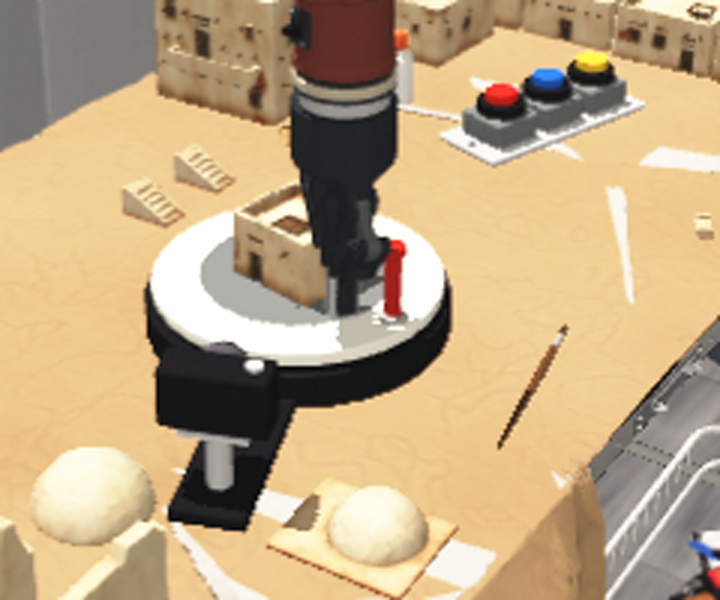

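The closed fingers stand on the white rim just clockwise of the post (crop (350,300) against the post at (393,280)). I'll raise them a little for roof clearance and push along the arc.

```bash
python3 - <<'E'
from push import *
for th in list(range(146,276,5))+[276]:
    p,a=pose(th,76,103); move_l(p,a,speed=90); o=get_obs(); f=np.array(o["wrist_force"]); 
    t=np.radians(th+90); print(th,round(o["t"],1),"tang",round(f[0]*np.cos(t)+f[1]*np.sin(t),1),"rad",round(-f[0]*np.sin(t)+f[1]*np.cos(t),1))
    if np.linalg.norm(f)>25: print("stop");break
im=get_image("top"); cv2.imwrite("pics/t3.png",cv2.resize(im[170:350,150:510,::-1],(800,400),interpolation=cv2.INTER_CUBIC))
im=get_image("scene"); cv2.imwrite("pics/s3.png",cv2.resize(im[190:390,210:450,::-1],(720,600),interpolation=cv2.INTER_CUBIC))
E
```

```text
146 6.2 tang 0.8 rad 0.1
151 6.5 tang -0.3 rad 0.2
156 6.7 tang -0.0 rad 0.2
161 7.0 tang -0.3 rad -0.3
166 7.2 tang -2.4 rad -1.3
171 7.5 tang -2.9 rad -0.9
176 7.7 tang -2.1 rad -2.0
181 8.0 tang -2.8 rad -2.0
186 8.2 tang -1.5 rad -0.8
191 8.5 tang -0.6 rad 0.2
196 8.7 tang 0.7 rad -0.7
201 9.0 tang -1.3 rad -0.5
206 9.2 tang 0.5 rad 0.1
211 9.5 tang -1.3 rad 0.3
216 9.7 tang -1.5 rad -0.1
221 10.0 tang 0.2 rad 0.8
226 10.2 tang -1.4 rad -0.0
231 10.5 tang -1.5 rad 0.3
236 10.7 tang -2.8 rad 0.5
241 11.0 tang -2.0 rad 0.0
246 11.2 tang -2.2 rad 0.1
251 11.5 tang 0.0 rad -0.4
256 11.7 tang -0.4 rad -0.2
261 12.0 tang 0.0 rad 0.4
266 12.2 tang 0.2 rad 0.4
271 12.5 tang -0.9 rad -0.2
276 12.7 tang -0.5 rad 0.5
```

View pics/s3.png

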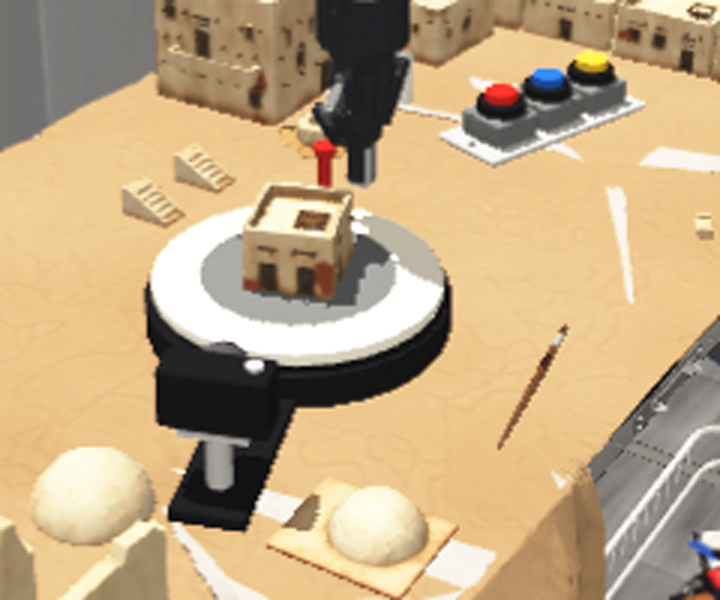

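Two click humps went by, and the post (crop (323,160)) is now on the side away from the camera with the front facing it. I'll back off, rise and check the angle.

```bash
python3 - <<'E'
from push import *
p,a=pose(270,76,112); move_l(p,a); p[2]=200; move_l(p); goto([540,-200,200],[180,0,p and 150])
k=get_calibration("top"); im=get_image("top"); c=cols(im)
q,n=blob(c["red"],(282,215,345,262)); P=onz(k,q,106); print(q,n,P,P-A,np.linalg.norm(P-A),np.degrees(np.arctan2(*(P-A)[::-1])))
cv2.imwrite("pics/t4.png",cv2.resize(im[170:350,150:510,::-1],(800,400),interpolation=cv2.INTER_CUBIC))
o=get_obs();print(o["t"],np.round(o["joint_pos"]))
E
```

```text
[317.         238.85185185] 27 [564.41166028  26.71593726] [ 37.81166028 -90.18406274] 97.79001393881121 -67.25305595792904
14.9417 [-27.   8. 101.   0.  71. -87.]
```

View pics/t4.png

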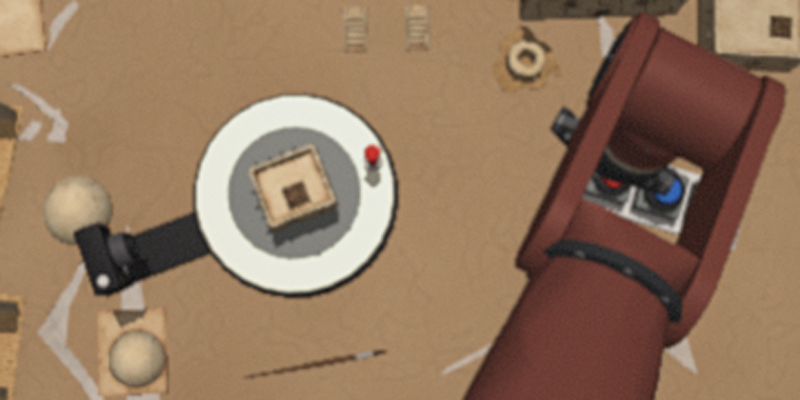

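The house now faces the camera: the post turned 120.4°, to (372,155) in the crop. Next: yellow, then red.

```bash
cat > press.py <<'E'
from push import *
def press(x,y):
    goto([x,y,75],[180,0,73]); f0=get_obs()["wrist_force"][2]; z=54; log=[]
    while z>40:
        move_l([x,y,z],speed=60); wait(0.1); o=get_obs(); f=o["wrist_force"][2]-f0; log.append((z,round(o["tcp_pos"][2],1),round(f,1)))
        if f>9: break
        z-=1
    wait(0.15); move_l([x,y,90]); print(log,get_obs()["t"])
E
python3 - <<'E'
from press import *
goto([519.5,-371.5,110],[180,0,73])
press(519.5,-371.5)
im=get_image("scene"); cv2.imwrite("pics/s5.png",cv2.resize(im[190:390,210:450,::-1],(720,600),interpolation=cv2.INTER_CUBIC))
E
```

```text
[(54, np.float64(54.5), np.float64(2.8)), (53, np.float64(53.3), np.float64(4.7)), (52, np.float64(52.2), np.float64(4.6)), (51, np.float64(51.2), np.float64(4.4)), (50, np.float64(50.2), np.float64(5.3)), (49, np.float64(50.1), np.float64(9.0))] 19.15
```

View pics/s5.png

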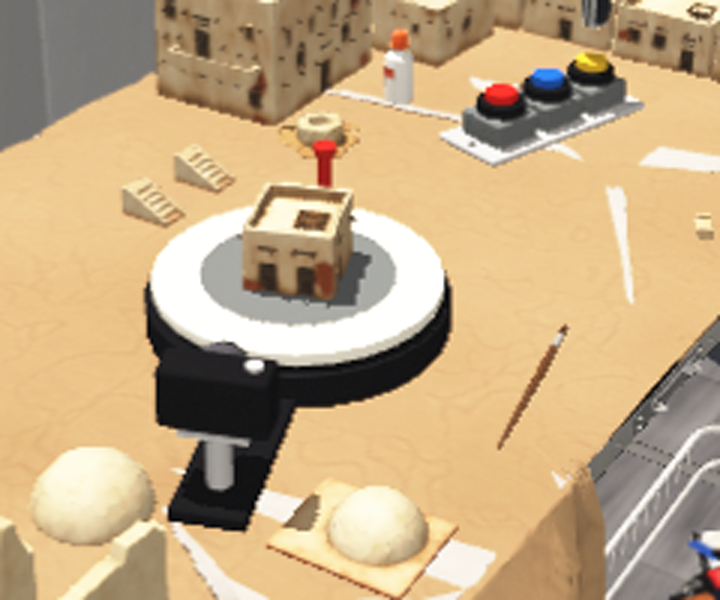

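Yellow was pressed about 6 mm to a firm stop near z=50, and is up again with the turntable unchanged. To be sure of full travel, I'll log a second press from higher up with a firmer stop; an extra yellow press does no harm.

```bash
sed -i 's/z=54/z=60/; s/f>9/f>18/' press.py; python3 - <<'E'
from press import *
press(519.5,-371.5)
o=get_obs(); goto([519.5,-371.5,150],[180,0,73])
im=get_image("wrist"); cv2.imwrite("pics/w6.png",im[:,:,::-1])
E
```

```text
[(60, np.float64(60.2), np.float64(0.6)), (59, np.float64(59.2), np.float64(0.4)), (58, np.float64(58.0), np.float64(0.7)), (57, np.float64(57.0), np.float64(-0.2)), (56, np.float64(56.2), np.float64(2.1)), (55, np.float64(55.2), np.float64(2.3)), (54, np.float64(54.2), np.float64(2.9)), (53, np.float64(53.1), np.float64(3.4)), (52, np.float64(52.1), np.float64(3.5)), (51, np.float64(51.2), np.float64(3.2)), (50, np.float64(50.1), np.float64(5.8)), (49, np.float64(50.0), np.float64(8.5)), (48, np.float64(50.0), np.float64(13.0)), (47, np.float64(49.9), np.float64(16.6)), (46, np.float64(49.8), np.float64(20.8))] 25.4417
```

View pics/w6.png

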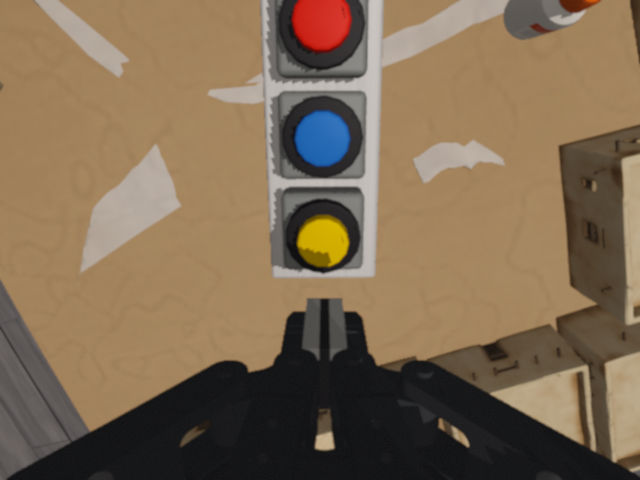

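The travel was a clean 6 mm (56 to 50), so yellow was pressed fully. The wrist view shows the row lined up with the fingers: yellow (323,240), blue (322,138), red (320,22). Now red.

```bash
python3 - <<'E'
from press import *
goto([554.8,-252.5,130],[180,0,73])
press(554.8,-252.5)
goto([400,-300,260],[180,0,73])
k=get_calibration("top"); im=get_image("top"); c=cols(im)
q,n=blob(c["red"],(282,215,345,262)); P=onz(k,q,106); print(np.degrees(np.arctan2(*(P-A)[::-1])))
im=get_image("scene"); cv2.imwrite("pics/s7.png",cv2.resize(im[190:390,210:450,::-1],(720,600),interpolation=cv2.INTER_CUBIC))
E
```

```text
[(60, np.float64(60.6), np.float64(-0.4)), (59, np.float64(59.1), np.float64(-0.7)), (58, np.float64(57.9), np.float64(-1.3)), (57, np.float64(57.0), np.float64(-1.2)), (56, np.float64(56.1), np.float64(0.4)), (55, np.float64(55.2), np.float64(1.1)), (54, np.float64(54.2), np.float64(2.4)), (53, np.float64(53.2), np.float64(1.2)), (52, np.float64(52.2), np.float64(2.2)), (51, np.float64(51.2), np.float64(3.6)), (50, np.float64(50.1), np.float64(4.4)), (49, np.float64(50.0), np.float64(8.4)), (48, np.float64(49.9), np.float64(12.1)), (47, np.float64(49.9), np.float64(16.0)), (46, np.float64(49.8), np.float64(21.5))] 32.7333
-67.45361055195855
```

View pics/s7.png

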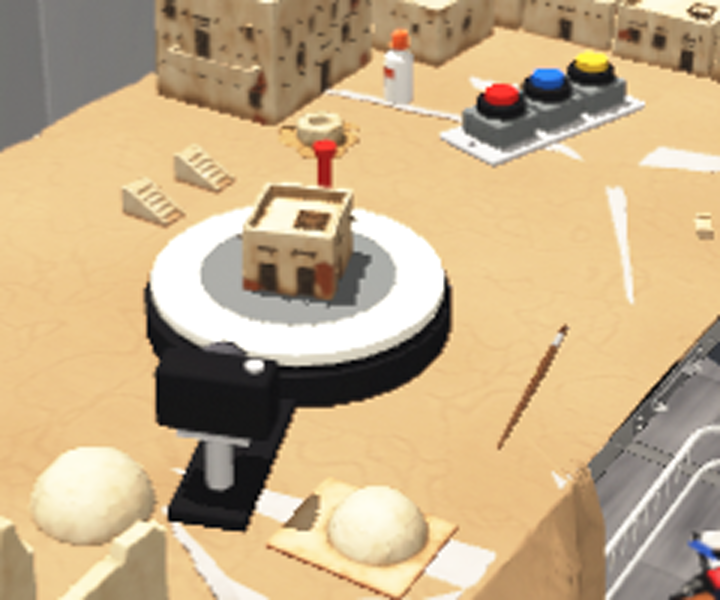

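All the buttons are up, the turntable hasn't moved, and the well, dome and bottle are where they stood.

```bash
python3 -c "
from station import *
print(sign_off())"
```

```text
the job is handed in; nothing more can be done
None
```

I turned the house to face the camera, pressed yellow fully (twice, the second time to confirm full travel) and then red fully, left blue and the loose things alone, and handed the job in; no verdict was returned.

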